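Load the fitting caddy for one customer

ROBOT

A 7-joint arm with a two-finger parallel gripper is mounted at the origin on the work surface. World frame = base frame: x ahead of the robot, y to its left, z up, the work surface at z = 0. Lengths are in m, angles in rad, forces in N, time in s.
With the tool pointing down it reaches from about 0.35 to 0.9 m from the base axis. Payload 7.2 kg.
Tool frame: the origin (TCP) lies on the centre line of the jaws, within the pads' length; the fingertips stand 14 mm ahead of it and the grasp point (between the pads) lies 5 mm behind it; z points along the fingers, y is the line along which they close (so a half turn about z gives the same grasp; the last joint's range is limited). The gripper opens to 88 mm and grips with 3 to 60 N. Pads are 20 mm wide; open, the fingers measure 115 mm over their backs; the gripper's body (75 mm by 178 mm) begins 61 mm behind the grasp point.
Start: joints at [-1.239, 0.411, -0.013, 1.596, 0.006, 1.134, -0.082], TCP at [0.243, 0.576, 0.237] pointing down, gripper open.
Joint ranges: [-2.95, 2.95], [-0.29, 1.99], [-1.47, 1.44], [0.14, 2.54], [-1.03, 4.17], [0.13, 1.85], [-2.86, 2.86]. Speed limits (rad/s): [2.39, 2.39, 3.01, 3.01, 3.14, 3.14, 3.14].

INTERFACE

Orientations are given as a rotation vector (axis times angle).
In Python, from rig import r gives the robot as it stands. The module is installed in compiled form; this text tells all that it offers.
- The arm moves only by the tool drive_tool, never from a script. Its argument "targets" is a list of rows, each an object of numbers: "x", "y", "z": the shift along the tool's x, y, z in cm; "rx", "ry", "rz": the turn, a rotation vector about the tool's x, y, z in rad. A call has exactly 10 rows; each row is the pose to reach, as a shift and turn from the pose commanded when the call began, along the tool's axes at that moment; what a row does not reach only later rows make up. A row lasts 1/12 s, in which the tool goes at most 41.7 mm and 7.16 degrees, less where a joint would pass 70% of its speed; a pose out of reach is approached as far as the arm can. A call with a gripper value outside its range is refused whole. "fingers" is the finger opening in cm, from 0 to 8.78, set as the call begins (left out, the last holds). The fingers move at their own pace and stop on an object; "grip_force" is the grip in N (left out, the last holds). Time passes only in rows, so rows that repeat a pose let the fingers close, or fill a call up. It gives the time, the measured TCP pose, the force, the opening and the grip force at its end, in the units of the state.
- r.read_state(): the state, without advancing time (a new reading comes with each control period).
- r.grab_frame(name): name is "side" or "top" or "wrist"; returns a dict with "img" (480x640x3 uint8, red, green, blue), "intrinsics" (3x3 intrinsics, pixels), "xyz" and "attitude" of the camera in the world. Camera axes: x right, y down, z forward; pixel columns grow to the right and rows downward; lengths in m; the calibration is good to about 2 mm. The wrist camera is an equidistant fisheye: a pixel r from the principal point sees the ray r / f radians off the axis. A picture is of the moment at which its call begins. There is no depth.
- r.close_job(): hands the job in; it is judged then, once.
The state is a dict: "clock": time; "joints": joint angles; "joint_vel": joint speeds; "joint_efforts": joint torques, N m; "position": TCP position; "ee_rot": TCP orientation; "force": force on the tool from outside, world axes, zero at the start; "ft_torque": the same for the moment, N m; "finger_gap": finger opening in m; "grasp_force": force on a finger pad.
Only numpy, scipy, OpenCV 4.12 (cv2) and the standard library are available. Lean on these libraries where they do the work, as an engineer would, in place of code of your own. Each camera call takes 0.05 s, during which the arm holds its last target. There are 200 camera calls.

TASK

Load the fitting caddy for the next customer: stand the drilled thumb slug in the round dish and the gold ball plug in the square dish, slip the larger sizing ring over the post so that it lies flat on the foot, and lay the sanding block flat and lengthwise in the long trough. Leave the undrilled blank slug and the smaller sizing ring standing where they are on the counter.

Things in the scene. Friction and masses are not known exactly. Their poses are not given: they have to be found in the camera images.
- slug_mid (a point): The drilled thumb slug: navy urethane cylinder standing upright, 32 mm diameter, 64 mm tall, with an open round thumb hole (21 mm wide, 30 mm deep) in its top. Point: its centre, 32 mm above its foot; z up its axis.
- plug_mid (a point): The gold ball plug: solid gold-coloured cylinder standing upright, 30 mm diameter, 45 mm tall, slightly domed top (side is straight to 38 mm). Point: its centre, 22.5 mm above its foot; z up its axis.
- big_ring_mid (a point): The larger finger sizing ring: cream plastic ring lying flat, 52 mm outside, 30 mm bore, 20 mm high. Point: its centre, in the bore, 10 mm above its underside; z along the bore.
- block_mid (a point): The sanding block: plain cork-brown rectangular block, 70 mm long (its x), 32 mm wide (its y), 38 mm high (its z). Point: its centre, 19 mm above its underside.
- blank_mid (a point): Look-alike, stays: undrilled blank slug, navy cylinder standing upright, 32 mm diameter, 64 mm tall like the drilled one, but with a plain closed flat top. Point: its centre, 32 mm up.
- small_ring_mid (a point): Look-alike, stays: the smaller sizing ring, cream plastic, lying flat, 36 mm outside, 18 mm bore, 20 mm high. Point: its centre, 10 mm up.
- round_dish: Round light grey dish fixed in the caddy (a dark low-rimmed 236 x 216 mm steel tray, rim 12 mm above the counter): 50 mm inside, 58 mm outside, 10 mm high over all, floor 3 mm thick. Origin: centre of its underside, which lies 4 mm above the counter; z up. Neighbouring nests' centres in the caddy are 100 mm or more apart.
- square_dish: Square light grey dish fixed in the caddy: 50 x 50 mm inside, 58 x 58 mm outside, 10 mm high over all, floor 4 mm thick. Origin: centre of its underside, 4 mm above the counter; z up.
- post: Upright steel post fixed in the caddy: 10 mm diameter, standing on a round light grey foot 60 mm wide and 3 mm thick; post top 35 mm above the underside. Origin: centre of the foot's underside, 4 mm above the counter, on the post's axis; z up.
- trough: Long light grey trough fixed in the caddy: 88 mm (its x) by 50 mm (its y) inside, 96 x 58 mm outside, 10 mm high over all, floor 4 mm thick. Origin: centre of its underside, 4 mm above the counter; x along it, z up.
Not all that is in view belongs to the job. What is shaped like the part that bears small_ring_mid but red is not meant. What is shaped like the part that bears plug_mid but red is not meant.

How it is judged:
At the end, for the whole second after the job is handed in: Slug in round dish, plug in square dish, larger ring on post, block along trough (0.35 rad): each upright or flat (0.15 rad), within 12.5 mm of the nest's centre and 4 mm of seated height, released, at rest. Blank slug and smaller ring upright, within 30 mm of their starts (angle between each of slug_mid, plug_mid, big_ring_mid, block_mid's own z axis and vertical below 0.15 rad and z of slug_mid in the frame of round_dish between 0.031 and 0.039 m and linear speed of each of slug, plug, big_ring, block below 0.03 m/s and angular speed of each of slug, plug, big_ring, block below 0.3 rad/s and horizontal distance between slug_mid and round_dish below 0.0125 m and z of plug_mid in the frame of square_dish between 0.0225 and 0.0305 m and x of plug_mid in the frame of square_dish between -0.0125 and 0.0125 m and y of plug_mid in the frame of square_dish between -0.0125 and 0.0125 m and z of big_ring_mid in the frame of post between 0.009 and 0.017 m and horizontal distance between big_ring_mid and post below 0.0125 m and z of block_mid in the frame of trough between 0.019 and 0.027 m and x of block_mid in the frame of trough between -0.0125 and 0.0125 m and y of block_mid in the frame of trough between -0.0125 and 0.0125 m and angle between the x axis of block_mid and the x axis of trough, either way round below 0.35 rad and distance of each of blank_mid, small_ring_mid from where it was at the start of the episode below 0.03 m and angle between each of blank_mid, small_ring_mid's own z axis and vertical below 0.2 rad); the robot touches nothing.
It fails at once if the undrilled blank slug is moved or knocked over (distance of blank_mid from where it was at the start of the episode above 0.03 m or angle between blank_mid's own z axis and vertical above 0.4 rad).
It fails at once if the smaller ring is moved (distance of small_ring_mid from where it was at the start of the episode above 0.03 m or angle between small_ring_mid's own z axis and vertical above 0.4 rad).
It also fails if it takes over 112 s, if anything falls off the work surface, if the arm or the gripper's body presses on something with over 40 N, if the wrist force passes 120 N, or if a joint passes its speed limit or range.

## Working session

There is one attempt and no reset: what is moved stays moved. The work goes in short steps, Python scripts to look and compute and a tool call to move; the robot and the scene stay as the last step left them, time stands still between calls to the robot, and variables do not carry over. Pictures are saved under pics/ and viewed, at most 17 in all, crops included, and the job is handed in when it is done.

Besides the shell and the picture viewer there is one more tool, called as name([rows], argument=value, ...), one row to a line, values as JSON. drive_tool: Moves the arm, as the interface text tells. Its arguments: {"type":"object","properties":{"targets":{"type":"array","items":{"type":"object","properties":{"x":{"type":"number"},"y":{"type":"number"},"z":{"type":"number"},"rx":{"type":"number"},"ry":{"type":"number"},"rz":{"type":"number"}}}},"fingers":{"type":"number"},"grip_force":{"type":"number"}},"required":["targets"]}

```bash
mkdir -p pics
python3 - <<'E'
from rig import r
import cv2,pickle
s=r.read_state();print({k:s[k] for k in('clock','position','ee_rot','finger_gap','force')})
D={}
for n in('side','top','wrist'):
    f=r.grab_frame(n);D[n]=f;cv2.imwrite(f'pics/{n}0.png',f['img'][:,:,::-1]);print(n,f['intrinsics'],f['xyz'],f['attitude'])
pickle.dump(D,open('f0.pkl','wb'))
E
```

```text
{'clock': 0.0, 'position': array([0.24311822, 0.57526245, 0.23581919]), 'ee_rot': array([-6.23693772e-01, -3.07886507e+00,  2.49125236e-03]), 'finger_gap': 0.0877536426210977, 'force': array([-0.03506743, -0.7730342 ,  0.57881476])}
side [[484.51842519   0.         319.2471576 ]
 [  0.         484.51842519 235.49529561]
 [  0.           0.           1.        ]] [ 0.10795058 -0.65106512  0.56670219] [-2.08078656  0.62886614 -0.32741627]
top [[460.3090266    0.         318.85058974]
 [  0.         460.3090266  242.90397571]
 [  0.           0.           1.        ]] [ 0.38931014 -0.01305178  0.97004423] [-2.1295045   2.16730992 -0.18053785]
wrist [[371.64829954   0.         321.31821958]
 [  0.         371.64829954 239.21150865]
 [  0.           0.           1.        ]] [0.17166114 0.60503339 0.38272634] [2.40992144 1.59799146 0.23157388]
```

View pics/top0.png

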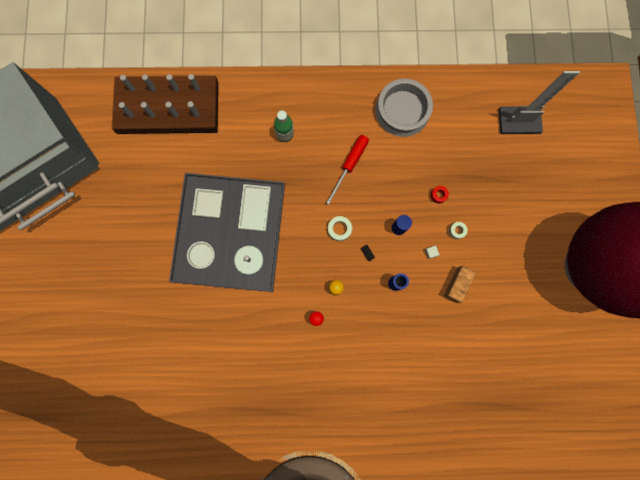

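View pics/side0.png

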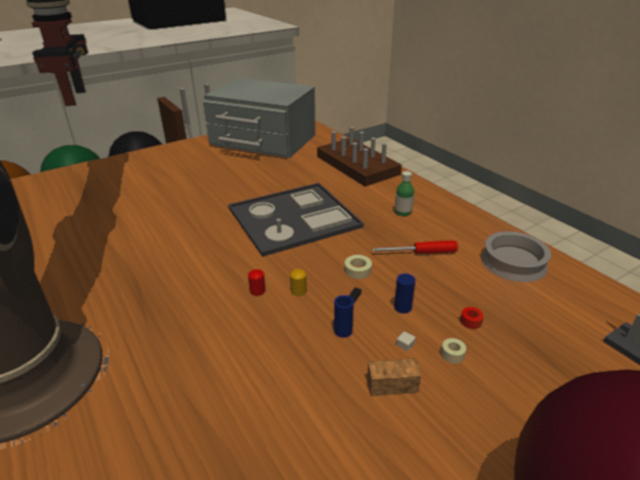

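The top view shows drilled slug (400,282), blank (402,225), gold plug (337,287), large ring (340,228), block (460,284), small ring (459,230). It also shows the nests: square (208,203), trough (255,208), round (200,255), post (248,260). The red plug at (316,318) and red ring at (440,194) are decoys. The side view agrees.

```bash
cat > h.py <<'E'
import numpy as np,cv2
from scipy.spatial.transform import Rotation as R
def ray(f,u,v,fish=False):
    K=f['intrinsics'];x=(u-K[0,2])/K[0,0];y=(v-K[1,2])/K[1,1]
    if fish:
        t=np.hypot(x,y);k=np.sin(t)/max(t,1e-9);d=np.array([x*k,y*k,np.cos(t)])
    else: d=np.array([x,y,1.])
    return R.from_rotvec(f['attitude']).apply(d)
def hit(f,u,v,z,fish=False):
    d=ray(f,u,v,fish);return f['xyz']+d*(z-f['xyz'][2])/d[2]
def delta(s,p):
    "world point p relative to TCP in tool axes, cm"
    return R.from_rotvec(s['ee_rot']).inv().apply(np.asarray(p)-s['position'])*100
def blobs(m,lo=30,hi=1e9):
    c,_=cv2.findContours(m.astype(np.uint8),cv2.RETR_EXTERNAL,cv2.CHAIN_APPROX_NONE)
    return [k for k in c if lo<cv2.contourArea(k)<hi]
def masks(img):
    h=cv2.cvtColor(img,cv2.COLOR_RGB2HSV).astype(int);H,S,V=h[...,0],h[...,1],h[...,2]
    return dict(navy=(H>105)&(H<130)&(S>120)&(V>30),gold=(H>18)&(H<32)&(S>170)&(V>90),
      light=(S<70)&(V>150),cork=(H>8)&(H<22)&(S<165)&(V>100))
E
python3 - <<'E'
from h import *;import pickle
D=pickle.load(open('f0.pkl','rb'));f=D['top'];M=masks(f['img'])
Z=dict(navy=.032,gold=.02,light=.012,cork=.019)
for n,m in M.items():
    m=m.copy();m[:150]=0;m[:,:150]=0;m[330:]=0;m[:,500:]=0
    for c in blobs(m,40):
        (u,v),(w,hh),a=cv2.minAreaRect(c);e=[hit(f,*p,Z[n])[:2] for p in cv2.boxPoints(((u,v),(w,hh),a))]
        e=np.array(e);d1=e[1]-e[0];d2=e[2]-e[1];L=d1 if np.hypot(*d1)>np.hypot(*d2) else d2
        print(n,round(u),round(v),'xy',hit(f,u,v,Z[n])[:2].round(4),'size',np.hypot(*d1).round(3),np.hypot(*d2).round(3),'longdir',np.degrees(np.arctan2(L[1],L[0])).round(1))
s=r=None
print(R.from_rotvec([-.6237,-3.0789,.0025]).as_matrix().round(3))
w=D['wrist'];print(R.from_rotvec(w['attitude']).as_matrix().round(3))
E
```

```text
navy 398 282 xy [ 0.4508 -0.1889] size 0.039 0.029 longdir -69.4
navy 402 224 xy [ 0.5708 -0.2009] size 0.041 0.028 longdir -46.2
gold 336 287 xy [ 0.4433 -0.062 ] size 0.029 0.029 longdir -91.0
light 433 252 xy [ 0.5147 -0.2676] size 0.02 0.021 longdir -164.8
light 248 260 xy [0.5044 0.1202] size 0.059 0.057 longdir -91.0
light 200 254 xy [0.5166 0.2204] size 0.057 0.054 longdir 1.4
light 458 230 xy [ 0.5598 -0.3256] size 0.032 0.03 longdir -90.9
light 340 228 xy [ 0.5682 -0.0728] size 0.049 0.047 longdir -90.9
light 207 202 xy [0.6282 0.2079] size 0.059 0.058 longdir -5.6
light 254 207 xy [0.6165 0.1082] size 0.097 0.059 longdir -6.0
cork 462 284 xy [ 0.4453 -0.3224] size 0.068 0.031 longdir -29.8
cork 336 187 xy [ 0.6569 -0.0682] size 0.085 0.008 longdir -29.6
[[-0.921  0.389 -0.   ]
 [ 0.389  0.921 -0.002]
 [-0.    -0.002 -1.   ]]
[[ 0.389  0.883  0.262]
 [ 0.921 -0.373 -0.111]
 [-0.001  0.285 -0.959]]
```

View pics/wrist0.png

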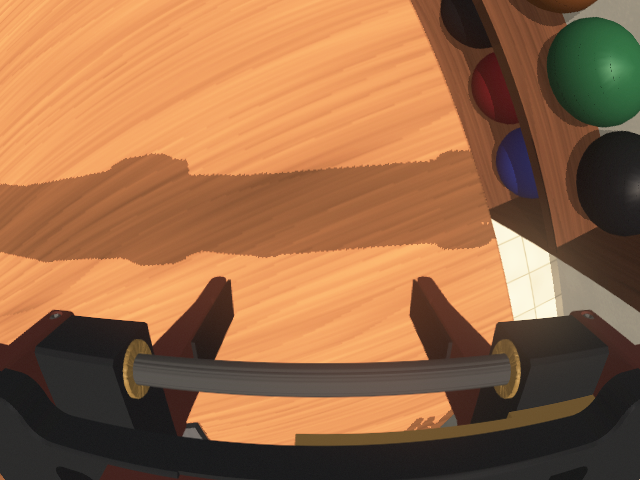

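The wrist view shows only the fingers and bare counter. I'll go above the caddy for one close look.

drive_tool([
  {"x": -4, "y": -2.8},
  {"x": -8, "y": -5.6},
  {"x": -12, "y": -8.4},
  {"x": -16, "y": -11.2},
  {"x": -20, "y": -14},
  {"x": -24, "y": -16.8},
  {"x": -28, "y": -19.6},
  {"x": -32, "y": -22.4},
  {"x": -36, "y": -25.2},
  {"x": -39, "y": -28},
])

```text
$.targets[0]: bad value
```

drive_tool([
  {},
  {},
  {},
  {},
  {},
  {},
  {},
  {},
  {},
  {},
])

```text
$.targets[0]: bad value
```

Run:
```python
from rig import r
from h import *
s=r.read_state();print(s['clock'],s['position'],s['ee_rot'])
f=r.grab_frame('wrist');import pickle;pickle.dump((s,f),open('f1.pkl','wb'))
cv2.imwrite('pics/w1.png',f['img'][:,:,::-1])
```

```text
0.15 [0.24314616 0.57538678 0.23602505] [-6.23797746e-01 -3.07886821e+00  1.87793329e-03]
```

View pics/w1.png

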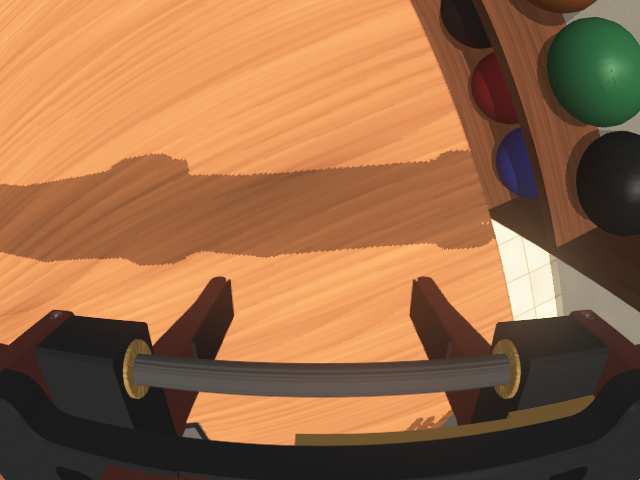

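The move was refused, so the picture is unchanged. Rows probably need all six keys.

drive_tool([
  {"x": -4, "y": -2.8, "z": 0, "rx": 0, "ry": 0, "rz": 0},
  {"x": -8, "y": -5.6, "z": 0, "rx": 0, "ry": 0, "rz": 0},
  {"x": -12, "y": -8.4, "z": 0, "rx": 0, "ry": 0, "rz": 0},
  {"x": -16, "y": -11.2, "z": 0, "rx": 0, "ry": 0, "rz": 0},
  {"x": -20, "y": -14, "z": 0, "rx": 0, "ry": 0, "rz": 0},
  {"x": -24, "y": -16.8, "z": 0, "rx": 0, "ry": 0, "rz": 0},
  {"x": -28, "y": -19.6, "z": 0, "rx": 0, "ry": 0, "rz": 0},
  {"x": -32, "y": -22.4, "z": 0, "rx": 0, "ry": 0, "rz": 0},
  {"x": -36, "y": -25.2, "z": 0, "rx": 0, "ry": 0, "rz": 0},
  {"x": -39, "y": -28, "z": 0, "rx": 0, "ry": 0, "rz": 0},
])

```text
clock: 1.03
position: [0.4636, 0.2198, 0.2368]
ee_rot: [0.623, 3.079, 0.001]
force: [0.6, 0.4, -0.0]
finger_gap: 0.0877
grasp_force: 0.0
```

Run:
```python
from rig import r
from h import *
s=r.read_state();print(s['clock'],s['position'],s['ee_rot'],s['joint_vel'].round(2) if hasattr(s['joint_vel'],'round') else s['joint_vel'])
```

```text
1.0333 [0.46360469 0.21978974 0.23682358] [6.23460258e-01 3.07869115e+00 7.18704531e-04] [ 0.71  0.02  0.32 -0.01 -0.08 -0.    1.05]
```

drive_tool([
  {"x": -2, "y": -3, "z": 0, "rx": 0, "ry": 0, "rz": 0},
  {"x": -2, "y": -3, "z": 0, "rx": 0, "ry": 0, "rz": 0},
  {"x": -2, "y": -3, "z": 0, "rx": 0, "ry": 0, "rz": 0},
  {"x": -2, "y": -3, "z": 0, "rx": 0, "ry": 0, "rz": 0},
  {"x": -2, "y": -3, "z": 0, "rx": 0, "ry": 0, "rz": 0},
  {"x": -2, "y": -3, "z": 0, "rx": 0, "ry": 0, "rz": 0},
  {"x": -2, "y": -3, "z": 0, "rx": 0, "ry": 0, "rz": 0},
  {"x": -2, "y": -3, "z": 0, "rx": 0, "ry": 0, "rz": 0},
  {"x": -2, "y": -3, "z": 0, "rx": 0, "ry": 0, "rz": 0},
  {"x": -2, "y": -3, "z": 0, "rx": 0, "ry": 0, "rz": 0},
])

```text
clock: 1.87
position: [0.4694, 0.1865, 0.2366]
ee_rot: [-0.623, -3.079, 0.0]
force: [-0.3, -0.4, 0.3]
finger_gap: 0.0878
grasp_force: 0.0
```

Run:
```python
from rig import r
from h import *
f=r.grab_frame('wrist');s=r.read_state();import pickle;pickle.dump((s,f),open('f1.pkl','wb'))
print(s['clock'],s['position'],s['ee_rot'])
cv2.imwrite('pics/w2.png',f['img'][:,:,::-1])
for c in blobs(masks(f['img'])['light'],200):
    (u,v),(w,h),a=cv2.minAreaRect(c);print((round(u),round(v)),round(w),round(h),hit(f,u,v,.014,True).round(4))
```

```text
1.9167 [0.46942108 0.18636881 0.23661192] [-6.23183780e-01 -3.07912795e+00  5.82796346e-05]
(305, 342) 60 51 [0.6059 0.1074 0.014 ]
(391, 327) 43 52 [0.6277 0.206  0.014 ]
(278, 262) 55 52 [0.5037 0.1211 0.014 ]
(368, 239) 53 53 [0.5175 0.2182 0.014 ]
(621, 228) 8 84 [0.6398 0.5462 0.014 ]
```

View pics/w2.png

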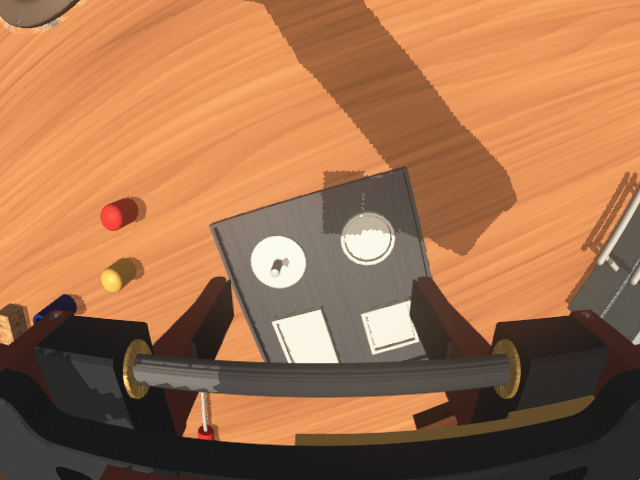

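The wrist view shows the post at (278,262), round dish (368,239), trough (305,342) and square dish (391,327), with the gold plug at left (112,278). Nest positions agree with the top view to 2 mm. Next is the plug.

drive_tool([
  {"x": -1, "y": -3.8, "z": 1, "rx": 0, "ry": 0, "rz": 0},
  {"x": -2, "y": -7.6, "z": 2.5, "rx": 0, "ry": 0, "rz": 0},
  {"x": -3, "y": -11, "z": 4.5, "rx": 0, "ry": 0, "rz": 0},
  {"x": -4, "y": -14.5, "z": 6.5, "rx": 0, "ry": 0, "rz": 0},
  {"x": -5, "y": -18, "z": 8.5, "rx": 0, "ry": 0, "rz": 0},
  {"x": -6, "y": -21, "z": 10.5, "rx": 0, "ry": 0, "rz": 0},
  {"x": -7.2, "y": -23.9, "z": 12.5, "rx": 0, "ry": 0, "rz": 0},
  {"x": -7.2, "y": -23.9, "z": 13.6, "rx": 0, "ry": 0, "rz": 0},
  {"x": -7.2, "y": -23.9, "z": 13.6, "rx": 0, "ry": 0, "rz": 0},
  {"x": -7.2, "y": -23.9, "z": 13.6, "rx": 0, "ry": 0, "rz": 0},
])

```text
clock: 2.75
position: [0.4426, -0.0619, 0.1004]
ee_rot: [-0.624, -3.078, 0.0]
force: [0.3, 0.7, 0.5]
finger_gap: 0.088
grasp_force: 0.0
```

```bash
cat > look.py <<'E'
import sys
from rig import r
from h import *
f=r.grab_frame('wrist');s=r.read_state();n=sys.argv[1]
print(s['clock'],s['position'].round(4),s['ee_rot'].round(3))
cv2.imwrite(f'pics/{n}.png',f['img'][:,:,::-1])
for a in sys.argv[2:]:
    k,z=a.split(':');z=float(z)
    for c in blobs(masks(f['img'])[k],300):
        (u,v),(w,h),_=cv2.minAreaRect(c)
        m=cv2.moments(c);cu,cv=m['m10']/m['m00'],m['m01']/m['m00']
        p=hit(f,cu,cv,z,True);print(k,(round(u),round(v)),round(w),round(h),p[:2].round(4),'tool cm',delta(s,p).round(2))
E
python3 look.py w3 gold:.0225 navy:.032 cork:.019 light:.01
```

```text
2.8 [ 0.4431 -0.0613  0.101 ] [6.230e-01 3.079e+00 1.000e-03]
navy (234, 426) 36 31 [ 0.5495 -0.1839] tool cm [-14.56  -7.16   6.9 ]
cork (370, 403) 15 37 [ 0.5739 -0.0761] tool cm [-12.62   3.72   8.2 ]
cork (362, 415) 458 72 [ 0.5747 -0.108 ] tool cm [-13.94   0.81   8.2 ]
cork (512, 370) 18 56 [0.604  0.0447] tool cm [-10.7   16.02   8.21]
cork (134, 369) 23 57 [ 0.4749 -0.2467] tool cm [-10.13 -15.85   8.2 ]
cork (575, 240) 208 128 [0.5124 0.1327] tool cm [ 1.16 20.56  8.21]
cork (320, 182) 363 639 [ 0.3763 -0.0569] tool cm [ 6.33 -2.19  8.2 ]
light (369, 407) 23 62 [ 0.5881 -0.0811] tool cm [-14.13   3.81   9.1 ]
light (572, 312) 16 57 [0.5776 0.1179] tool cm [-5.43 21.74  9.11]
light (631, 314) 45 16 [0.6254 0.1906] tool cm [-7.01 30.29  9.11]
light (564, 232) 73 57 [0.5035 0.1155] tool cm [ 1.31 18.64  9.11]
light (634, 206) 55 10 [0.5159 0.2005] tool cm [ 3.47 26.95  9.11]
```

View pics/w3.png

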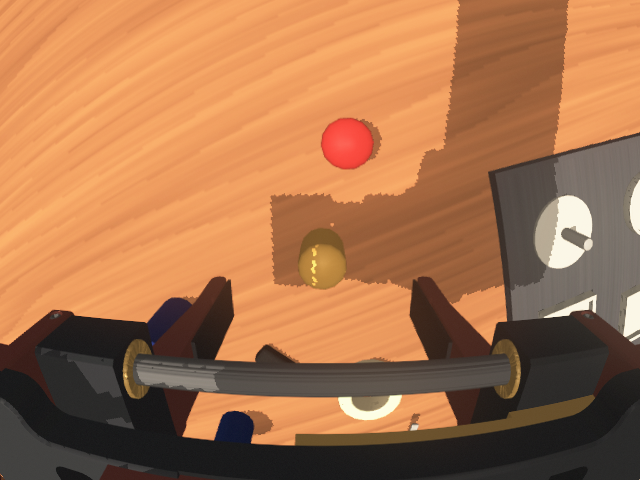

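The gold plug (322,266) is centred between the fingers, and the red decoy (347,143) is clear. Descending and gripping.

drive_tool([
  {"x": 0, "y": 0, "z": 2, "rx": 0, "ry": 0, "rz": 0},
  {"x": 0, "y": 0, "z": 4, "rx": 0, "ry": 0, "rz": 0},
  {"x": 0, "y": 0, "z": 6, "rx": 0, "ry": 0, "rz": 0},
  {"x": 0, "y": 0, "z": 7, "rx": 0, "ry": 0, "rz": 0},
  {"x": 0, "y": 0, "z": 7.3, "rx": 0, "ry": 0, "rz": 0},
  {"x": 0, "y": 0, "z": 7.3, "rx": 0, "ry": 0, "rz": 0},
  {"x": 0, "y": 0, "z": 7.3, "rx": 0, "ry": 0, "rz": 0},
  {"x": 0, "y": 0, "z": 7.3, "rx": 0, "ry": 0, "rz": 0},
  {"x": 0, "y": 0, "z": 7.3, "rx": 0, "ry": 0, "rz": 0},
  {"x": 0, "y": 0, "z": 7.3, "rx": 0, "ry": 0, "rz": 0},
])

```text
clock: 3.63
position: [0.4433, -0.0619, 0.0283]
ee_rot: [0.624, 3.078, 0.001]
force: [-0.1, -0.1, -0.3]
finger_gap: 0.0881
grasp_force: 0.0
```

drive_tool([
  {"x": 0, "y": 0, "z": 0, "rx": 0, "ry": 0, "rz": 0},
  {"x": 0, "y": 0, "z": 0, "rx": 0, "ry": 0, "rz": 0},
  {"x": 0, "y": 0, "z": 0, "rx": 0, "ry": 0, "rz": 0},
  {"x": 0, "y": 0, "z": 0, "rx": 0, "ry": 0, "rz": 0},
  {"x": 0, "y": 0, "z": 0, "rx": 0, "ry": 0, "rz": 0},
  {"x": 0, "y": 0, "z": 0, "rx": 0, "ry": 0, "rz": 0},
  {"x": 0, "y": 0, "z": 0, "rx": 0, "ry": 0, "rz": 0},
  {"x": 0, "y": 0, "z": 0, "rx": 0, "ry": 0, "rz": 0},
  {"x": 0, "y": 0, "z": 0, "rx": 0, "ry": 0, "rz": 0},
  {"x": 0, "y": 0, "z": 0, "rx": 0, "ry": 0, "rz": 0},
], fingers=0, grip_force=25)

```text
clock: 4.47
position: [0.4428, -0.062, 0.0276]
ee_rot: [-0.624, -3.079, -0.0]
force: [0.8, 0.6, -0.7]
finger_gap: 0.0292
grasp_force: 25.0
```

drive_tool([
  {"x": 0, "y": 0, "z": -2, "rx": 0, "ry": 0, "rz": 0},
  {"x": 0, "y": 0, "z": -4.5, "rx": 0, "ry": 0, "rz": 0},
  {"x": -0.2, "y": 1, "z": -7, "rx": 0, "ry": 0, "rz": 0},
  {"x": -0.8, "y": 4, "z": -7, "rx": 0, "ry": 0, "rz": 0},
  {"x": -1.6, "y": 7.8, "z": -7, "rx": 0, "ry": 0, "rz": 0},
  {"x": -2.4, "y": 11.6, "z": -7, "rx": 0, "ry": 0, "rz": 0},
  {"x": -3.2, "y": 15.4, "z": -7, "rx": 0, "ry": 0, "rz": 0},
  {"x": -4, "y": 19.2, "z": -7, "rx": 0, "ry": 0, "rz": 0},
  {"x": -4.8, "y": 23, "z": -7, "rx": 0, "ry": 0, "rz": 0},
  {"x": -5.4, "y": 26, "z": -7, "rx": 0, "ry": 0, "rz": 0},
])

```text
clock: 5.3
position: [0.5948, 0.1598, 0.0975]
ee_rot: [0.621, 3.079, 0.001]
force: [1.0, -1.1, -0.1]
finger_gap: 0.0297
grasp_force: 25.0
```

drive_tool([
  {"x": -0.6, "y": 3, "z": 0, "rx": 0, "ry": 0, "rz": 0},
  {"x": -1.2, "y": 6, "z": 0, "rx": 0, "ry": 0, "rz": 0},
  {"x": -1.2, "y": 6, "z": 0, "rx": 0, "ry": 0, "rz": 0},
  {"x": -1.2, "y": 6, "z": 0, "rx": 0, "ry": 0, "rz": 0},
  {"x": -1.2, "y": 6, "z": 0, "rx": 0, "ry": 0, "rz": 0},
  {"x": -1.2, "y": 6, "z": 1, "rx": 0, "ry": 0, "rz": 0},
  {"x": -1.2, "y": 6, "z": 3, "rx": 0, "ry": 0, "rz": 0},
  {"x": -1.2, "y": 6, "z": 4, "rx": 0, "ry": 0, "rz": 0},
  {"x": -1.2, "y": 6, "z": 4, "rx": 0, "ry": 0, "rz": 0},
  {"x": -1.2, "y": 6, "z": 4, "rx": 0, "ry": 0, "rz": 0},
])

```text
clock: 6.13
position: [0.6275, 0.2061, 0.057]
ee_rot: [-0.625, -3.077, 0.002]
force: [0.2, -0.4, -0.3]
finger_gap: 0.0294
grasp_force: 25.0
```

```bash
python3 look.py w4 gold:.04 light:.014 | grep -v cork
python3 - <<'E'
from rig import r
from h import *
s=r.read_state();print(delta(s,[.628,.207,.036]).round(2),s['finger_gap'])
E
```

```text
6.1833 [0.6282 0.2064 0.0578] [-0.625 -3.079  0.   ]
light (159, 292) 105 81 [0.5968 0.1141] tool cm [-0.71 -9.73  4.38]
light (321, 275) 95 106 [0.6144 0.212 ] tool cm [ 1.49 -0.02  4.38]
light (110, 144) 100 80 [0.5095 0.1256] tool cm [  7.77 -12.06   4.38]
light (262, 80) 105 111 [0.5191 0.2187] tool cm [10.52 -3.12  4.38]
[0.04 0.05 2.18] 0.029447330892101962
```

View pics/w4.png

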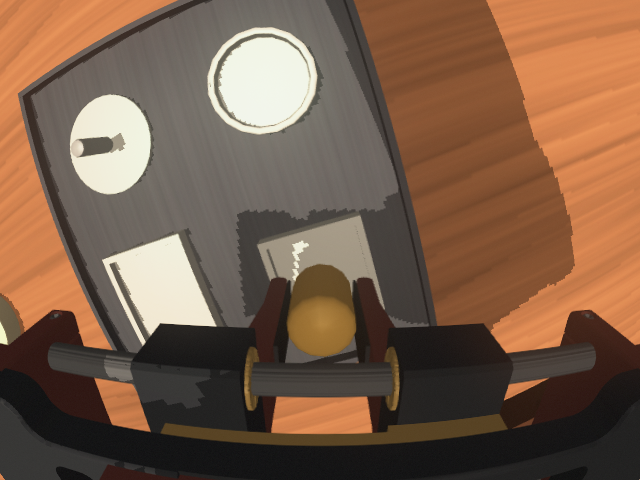

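The plug (321,315) is over the square dish (320,275). Lower, release, lift.

drive_tool([
  {"x": 0, "y": 0, "z": 0.8, "rx": 0, "ry": 0, "rz": 0},
  {"x": 0, "y": 0, "z": 1.4, "rx": 0, "ry": 0, "rz": 0},
  {"x": 0, "y": 0, "z": 1.8, "rx": 0, "ry": 0, "rz": 0},
  {"x": 0, "y": 0, "z": 2.1, "rx": 0, "ry": 0, "rz": 0},
  {"x": 0, "y": 0, "z": 2.1, "rx": 0, "ry": 0, "rz": 0},
  {"x": 0, "y": 0, "z": 2.1, "rx": 0, "ry": 0, "rz": 0},
  {"x": 0, "y": 0, "z": 2.1, "rx": 0, "ry": 0, "rz": 0},
  {"x": 0, "y": 0, "z": 2.1, "rx": 0, "ry": 0, "rz": 0},
  {"x": 0, "y": 0, "z": 2.1, "rx": 0, "ry": 0, "rz": 0},
  {"x": 0, "y": 0, "z": 2.1, "rx": 0, "ry": 0, "rz": 0},
])

```text
clock: 7.02
position: [0.6282, 0.2072, 0.0368]
ee_rot: [0.624, 3.079, 0.0]
force: [0.8, 0.0, -0.8]
finger_gap: 0.0297
grasp_force: 25.0
```

drive_tool([
  {"x": 0, "y": 0, "z": 0, "rx": 0, "ry": 0, "rz": 0},
  {"x": 0, "y": 0, "z": 0, "rx": 0, "ry": 0, "rz": 0},
  {"x": 0, "y": 0, "z": 0, "rx": 0, "ry": 0, "rz": 0},
  {"x": 0, "y": 0, "z": 0, "rx": 0, "ry": 0, "rz": 0},
  {"x": 0, "y": 0, "z": 0, "rx": 0, "ry": 0, "rz": 0},
  {"x": 0, "y": 0, "z": -0.5, "rx": 0, "ry": 0, "rz": 0},
  {"x": 0, "y": 0, "z": -2, "rx": 0, "ry": 0, "rz": 0},
  {"x": 0, "y": 0, "z": -4, "rx": 0, "ry": 0, "rz": 0},
  {"x": 0, "y": 0, "z": -6, "rx": 0, "ry": 0, "rz": 0},
  {"x": 0, "y": 0, "z": -8, "rx": 0, "ry": 0, "rz": 0},
], fingers=5.5)

```text
clock: 7.85
position: [0.6281, 0.207, 0.1178]
ee_rot: [-0.624, -3.079, 0.0]
force: [-0.1, 0.7, 0.1]
finger_gap: 0.0548
grasp_force: 0.0
```

drive_tool([
  {"x": -0.8, "y": -3.5, "z": 0, "rx": 0, "ry": 0, "rz": 0},
  {"x": -1.5, "y": -7.4, "z": 0, "rx": 0, "ry": 0, "rz": 0},
  {"x": -2.2, "y": -11.3, "z": 0, "rx": 0, "ry": 0, "rz": 0},
  {"x": -2.9, "y": -15.2, "z": 0, "rx": 0, "ry": 0, "rz": 0},
  {"x": -3.6, "y": -19.1, "z": 0, "rx": 0, "ry": 0, "rz": 0},
  {"x": -4.4, "y": -23, "z": 0, "rx": 0, "ry": 0, "rz": 0},
  {"x": -5, "y": -26, "z": 1, "rx": 0, "ry": 0, "rz": 0},
  {"x": -5.4, "y": -28.1, "z": 1.8, "rx": 0, "ry": 0, "rz": 0},
  {"x": -5.4, "y": -28.1, "z": 1.8, "rx": 0, "ry": 0, "rz": 0},
  {"x": -5.4, "y": -28.1, "z": 1.8, "rx": 0, "ry": 0, "rz": 0},
], fingers=7.2)

```text
clock: 8.68
position: [0.5682, -0.0741, 0.0988]
ee_rot: [-0.629, -3.078, 0.0]
force: [0.2, 0.7, -0.2]
finger_gap: 0.0719
grasp_force: 0.0
```

```bash
python3 look.py w5 light:.012
```

```text
8.7333 [ 0.5688 -0.0725  0.099 ] [6.250e-01 3.079e+00 1.000e-03]
light (379, 334) 8 57 [ 0.6434 -0.0605] tool cm [-6.4   4.01  8.7 ]
light (75, 283) 28 19 [ 0.5166 -0.2694] tool cm [ -2.87 -20.18   8.69]
light (631, 194) 71 16 [0.6252 0.1835] tool cm [ 4.78 25.77  8.72]
light (566, 217) 132 61 [0.6148 0.105 ] tool cm [ 2.68 18.13  8.71]
light (536, 70) 82 64 [0.5064 0.1131] tool cm [12.98 14.65  8.71]
light (624, 58) 68 31 [0.5159 0.2106] tool cm [15.9  24.    8.71]
```

View pics/w5.png

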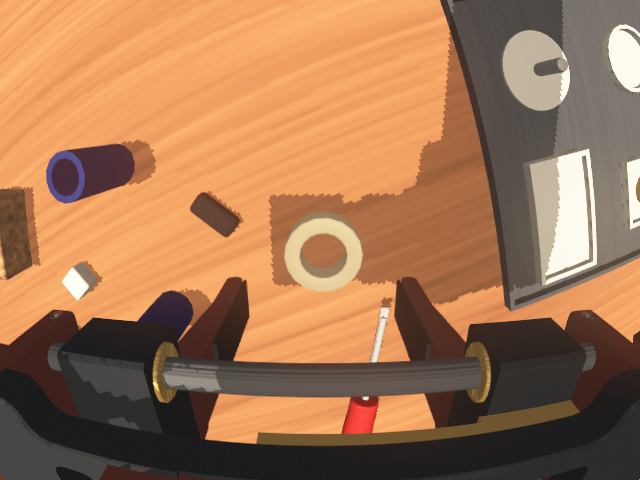

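The ring centre (323,254) is in line with the jaws, and the screwdriver tip (385,310) is 5 cm off the closing line. Descending.

drive_tool([
  {"x": 0, "y": 0.1, "z": 2, "rx": 0, "ry": 0, "rz": 0},
  {"x": 0, "y": 0.1, "z": 4, "rx": 0, "ry": 0, "rz": 0},
  {"x": 0, "y": 0.1, "z": 6, "rx": 0, "ry": 0, "rz": 0},
  {"x": 0, "y": 0.1, "z": 7.4, "rx": 0, "ry": 0, "rz": 0},
  {"x": 0, "y": 0.1, "z": 8, "rx": 0, "ry": 0, "rz": 0},
  {"x": 0, "y": 0.1, "z": 8.1, "rx": 0, "ry": 0, "rz": 0},
  {"x": 0, "y": 0.1, "z": 8.1, "rx": 0, "ry": 0, "rz": 0},
  {"x": 0, "y": 0.1, "z": 8.1, "rx": 0, "ry": 0, "rz": 0},
  {"x": 0, "y": 0.1, "z": 8.1, "rx": 0, "ry": 0, "rz": 0},
  {"x": 0, "y": 0.1, "z": 8.1, "rx": 0, "ry": 0, "rz": 0},
])

```text
clock: 9.57
position: [0.5695, -0.0718, 0.0186]
ee_rot: [0.623, 3.078, 0.001]
force: [0.2, -0.6, -0.4]
finger_gap: 0.0717
grasp_force: 0.0
```

drive_tool([
  {"x": 0, "y": 0, "z": 0, "rx": 0, "ry": 0, "rz": 0},
  {"x": 0, "y": 0, "z": 0, "rx": 0, "ry": 0, "rz": 0},
  {"x": 0, "y": 0, "z": 0, "rx": 0, "ry": 0, "rz": 0},
  {"x": 0, "y": 0, "z": 0, "rx": 0, "ry": 0, "rz": 0},
  {"x": 0, "y": 0, "z": 0, "rx": 0, "ry": 0, "rz": 0},
  {"x": 0, "y": 0, "z": 0, "rx": 0, "ry": 0, "rz": 0},
  {"x": 0, "y": 0, "z": 0, "rx": 0, "ry": 0, "rz": 0},
  {"x": 0, "y": 0, "z": 0, "rx": 0, "ry": 0, "rz": 0},
  {"x": 0, "y": 0, "z": 0, "rx": 0, "ry": 0, "rz": 0},
  {"x": 0, "y": 0, "z": 0, "rx": 0, "ry": 0, "rz": 0},
], fingers=0, grip_force=20)

```text
clock: 10.4
position: [0.5689, -0.0719, 0.0178]
ee_rot: [0.624, 3.079, 0.0]
force: [-1.7, -0.0, 4.7]
finger_gap: 0.0519
grasp_force: 20.0
```

drive_tool([
  {"x": 0, "y": 0, "z": -2, "rx": 0, "ry": 0, "rz": 0},
  {"x": 0, "y": 0, "z": -5, "rx": 0, "ry": 0, "rz": 0},
  {"x": 1, "y": 1.1, "z": -7, "rx": 0, "ry": 0, "rz": 0},
  {"x": 3.5, "y": 4, "z": -7, "rx": 0, "ry": 0, "rz": 0},
  {"x": 6, "y": 6.8, "z": -7, "rx": 0, "ry": 0, "rz": 0},
  {"x": 8.5, "y": 9.6, "z": -7, "rx": 0, "ry": 0, "rz": 0},
  {"x": 11, "y": 12.4, "z": -7, "rx": 0, "ry": 0, "rz": 0},
  {"x": 13.5, "y": 15.2, "z": -7, "rx": 0, "ry": 0, "rz": 0},
  {"x": 13.5, "y": 15.2, "z": -7, "rx": 0, "ry": 0, "rz": 0},
  {"x": 13.5, "y": 15.2, "z": -7, "rx": 0, "ry": 0, "rz": 0},
])

```text
clock: 11.23
position: [0.5028, 0.1233, 0.0873]
ee_rot: [-0.615, -3.08, -0.001]
force: [0.0, -0.9, -0.6]
finger_gap: 0.0522
grasp_force: 20.0
```

```bash
python3 look.py w6 light:.014;python3 - <<'E'
from rig import r
from h import *
s=r.read_state();print(delta(s,[.504,.1205,.025]).round(2),s['finger_gap'])
E
```

```text
11.2833 [0.5035 0.1212 0.0874] [-6.21e-01 -3.08e+00  1.00e-03]
light (363, 414) 37 84 [0.6355 0.1028] tool cm [-12.89   3.43   7.34]
light (349, 353) 25 72 [0.5814 0.1244] tool cm [-7.06  3.32  7.34]
light (320, 294) 19 51 [0.5253 0.1123] tool cm [-2.36  0.03  7.34]
light (316, 243) 53 91 [0.4905 0.1245] tool cm [ 1.32 -0.2   7.34]
light (464, 222) 84 79 [0.5162 0.2167] tool cm [2.52 9.3  7.34]
light (314, 204) 78 209 [0.4568 0.1208] tool cm [ 4.29 -1.84  7.34]
[-0.08 -0.04  6.24] 0.052260940232486945
```

View pics/w6.png

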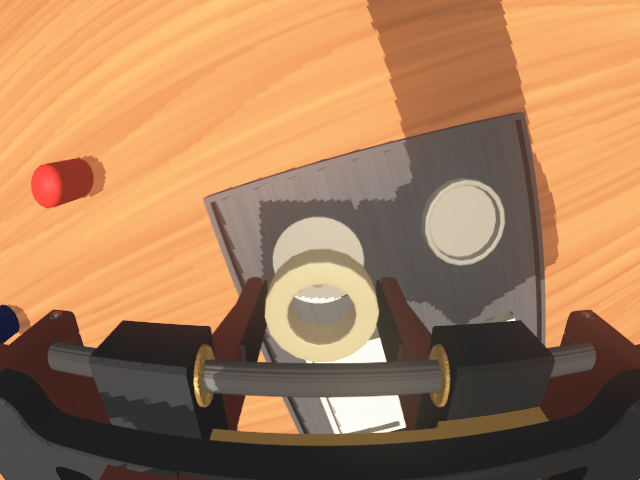

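The held ring (321,305) is over the foot (318,255, partly hidden) and is laterally aligned to about 2 mm. Lowering and releasing.

drive_tool([
  {"x": -0.1, "y": -0.1, "z": 1, "rx": 0, "ry": 0, "rz": 0},
  {"x": -0.1, "y": -0.1, "z": 2, "rx": 0, "ry": 0, "rz": 0},
  {"x": -0.1, "y": -0.1, "z": 3.2, "rx": 0, "ry": 0, "rz": 0},
  {"x": -0.1, "y": -0.1, "z": 4.4, "rx": 0, "ry": 0, "rz": 0},
  {"x": -0.1, "y": -0.1, "z": 5.4, "rx": 0, "ry": 0, "rz": 0},
  {"x": -0.1, "y": -0.1, "z": 5.9, "rx": 0, "ry": 0, "rz": 0},
  {"x": -0.1, "y": -0.1, "z": 6.1, "rx": 0, "ry": 0, "rz": 0},
  {"x": -0.1, "y": -0.1, "z": 6.1, "rx": 0, "ry": 0, "rz": 0},
  {"x": -0.1, "y": -0.1, "z": 6.1, "rx": 0, "ry": 0, "rz": 0},
  {"x": -0.1, "y": -0.1, "z": 6.1, "rx": 0, "ry": 0, "rz": 0},
])

```text
clock: 12.12
position: [0.5047, 0.1193, 0.0271]
ee_rot: [0.624, 3.078, 0.001]
force: [0.3, -0.4, -0.4]
finger_gap: 0.0525
grasp_force: 20.0
```

drive_tool([
  {"x": 0, "y": 0, "z": 0, "rx": 0, "ry": 0, "rz": 0},
  {"x": 0, "y": 0, "z": 0, "rx": 0, "ry": 0, "rz": 0},
  {"x": 0, "y": 0, "z": 0, "rx": 0, "ry": 0, "rz": 0},
  {"x": 0, "y": 0, "z": 0, "rx": 0, "ry": 0, "rz": 0},
  {"x": 0, "y": 0, "z": 0, "rx": 0, "ry": 0, "rz": 0},
  {"x": 0, "y": 0, "z": -0.5, "rx": 0, "ry": 0, "rz": 0},
  {"x": 0, "y": 0, "z": -2.5, "rx": 0, "ry": 0, "rz": 0},
  {"x": 0, "y": 0, "z": -5, "rx": 0, "ry": 0, "rz": 0},
  {"x": 0, "y": 0, "z": -8, "rx": 0, "ry": 0, "rz": 0},
  {"x": 0, "y": 0, "z": -11, "rx": 0, "ry": 0, "rz": 0},
], fingers=7.4)

```text
clock: 12.95
position: [0.5038, 0.1191, 0.1379]
ee_rot: [-0.624, -3.078, 0.001]
force: [0.9, 0.8, -0.0]
finger_gap: 0.0744
grasp_force: 0.0
```

drive_tool([
  {"x": -0.9, "y": -3.8, "z": 0, "rx": 0, "ry": 0, "rz": 0},
  {"x": -1.8, "y": -7.7, "z": 0, "rx": 0, "ry": 0, "rz": 0},
  {"x": -2.7, "y": -11.6, "z": 0, "rx": 0, "ry": 0, "rz": 0},
  {"x": -3.6, "y": -15.4, "z": 0, "rx": 0, "ry": 0, "rz": 0},
  {"x": -4.5, "y": -19.2, "z": 0, "rx": 0, "ry": 0, "rz": 0},
  {"x": -5.4, "y": -23, "z": 0, "rx": 0, "ry": 0, "rz": 0},
  {"x": -6.3, "y": -26.8, "z": 0, "rx": 0, "ry": 0, "rz": 0},
  {"x": -7.1, "y": -30.4, "z": 0, "rx": 0, "ry": 0, "rz": 0},
  {"x": -7.1, "y": -30.4, "z": 1, "rx": 0, "ry": 0, "rz": 0},
  {"x": -7.1, "y": -30.4, "z": 1, "rx": 0, "ry": 0, "rz": 0},
])

```text
clock: 13.78
position: [0.45, -0.1902, 0.126]
ee_rot: [-0.631, -3.077, 0.001]
force: [0.2, 0.9, 0.0]
finger_gap: 0.0746
grasp_force: 0.0
```

```bash
python3 look.py w7 navy:.032
```

```text
13.8333 [ 0.4506 -0.1884  0.1263] [-6.270e-01 -3.077e+00 -1.000e-03]
navy (372, 408) 24 39 [ 0.5994 -0.2077] tool cm [-14.46   4.05   9.41]
```

View pics/w7.png

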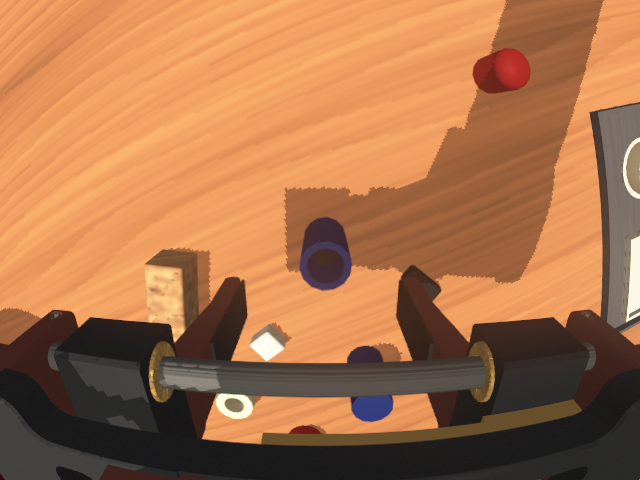

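The drilled slug's top (326,265) is about 2 mm right of centre, and the blank (372,400) and block (172,290) are clear. Descending.

drive_tool([
  {"x": 0, "y": 0.2, "z": 1, "rx": 0, "ry": 0, "rz": 0},
  {"x": 0, "y": 0.2, "z": 3, "rx": 0, "ry": 0, "rz": 0},
  {"x": 0, "y": 0.2, "z": 5, "rx": 0, "ry": 0, "rz": 0},
  {"x": 0, "y": 0.2, "z": 7, "rx": 0, "ry": 0, "rz": 0},
  {"x": 0, "y": 0.2, "z": 8.3, "rx": 0, "ry": 0, "rz": 0},
  {"x": 0, "y": 0.2, "z": 8.6, "rx": 0, "ry": 0, "rz": 0},
  {"x": 0, "y": 0.2, "z": 8.6, "rx": 0, "ry": 0, "rz": 0},
  {"x": 0, "y": 0.2, "z": 8.6, "rx": 0, "ry": 0, "rz": 0},
  {"x": 0, "y": 0.2, "z": 8.6, "rx": 0, "ry": 0, "rz": 0},
  {"x": 0, "y": 0.2, "z": 8.6, "rx": 0, "ry": 0, "rz": 0},
])

```text
clock: 14.67
position: [0.4528, -0.1863, 0.0415]
ee_rot: [0.623, 3.078, 0.0]
force: [-0.4, 0.4, 0.6]
finger_gap: 0.0739
grasp_force: 0.0
```

drive_tool([
  {"x": 0, "y": 0, "z": 0, "rx": 0, "ry": 0, "rz": 0},
  {"x": 0, "y": 0, "z": 0, "rx": 0, "ry": 0, "rz": 0},
  {"x": 0, "y": 0, "z": 0, "rx": 0, "ry": 0, "rz": 0},
  {"x": 0, "y": 0, "z": 0, "rx": 0, "ry": 0, "rz": 0},
  {"x": 0, "y": 0, "z": 0, "rx": 0, "ry": 0, "rz": 0},
  {"x": 0, "y": 0, "z": 0, "rx": 0, "ry": 0, "rz": 0},
  {"x": 0, "y": 0, "z": 0, "rx": 0, "ry": 0, "rz": 0},
  {"x": 0, "y": 0, "z": 0, "rx": 0, "ry": 0, "rz": 0},
  {"x": 0, "y": 0, "z": 0, "rx": 0, "ry": 0, "rz": 0},
  {"x": 0, "y": 0, "z": 0, "rx": 0, "ry": 0, "rz": 0},
], fingers=0, grip_force=25)

```text
clock: 15.5
position: [0.4521, -0.1865, 0.0406]
ee_rot: [-0.624, -3.079, 0.0]
force: [-1.2, -0.3, 1.3]
finger_gap: 0.0314
grasp_force: 25.0
```

drive_tool([
  {"x": 0, "y": 0, "z": -2, "rx": 0, "ry": 0, "rz": 0},
  {"x": 0, "y": 0, "z": -5, "rx": 0, "ry": 0, "rz": 0},
  {"x": 0, "y": 0, "z": -8, "rx": 0, "ry": 0, "rz": 0},
  {"x": 0, "y": 0, "z": -8, "rx": 0, "ry": 0, "rz": 0},
  {"x": 0, "y": 0, "z": -8, "rx": 0, "ry": 0, "rz": 0},
  {"x": 0, "y": 0, "z": -8, "rx": 0, "ry": 0, "rz": 0},
  {"x": 0, "y": 0, "z": -8, "rx": 0, "ry": 0, "rz": 0},
  {"x": 0, "y": 0, "z": -8, "rx": 0, "ry": 0, "rz": 0},
  {"x": 0, "y": 0, "z": -8, "rx": 0, "ry": 0, "rz": 0},
  {"x": 0, "y": 0, "z": -8, "rx": 0, "ry": 0, "rz": 0},
])

```text
clock: 16.33
position: [0.4517, -0.1864, 0.1199]
ee_rot: [-0.624, -3.078, 0.0]
force: [-0.6, 1.1, -1.2]
finger_gap: 0.0315
grasp_force: 25.0
```

Run:
```python
from rig import r
from h import *
s=r.read_state();print(s['position'],delta(s,[.517,.219,.047]).round(2),s['finger_gap'])
```

```text
[ 0.45165307 -0.18640411  0.11993278] [ 9.76 39.89  7.29] 0.031453134807990425
```

drive_tool([
  {"x": 0.8, "y": 3.2, "z": 0, "rx": 0, "ry": 0, "rz": 0},
  {"x": 1.7, "y": 6.9, "z": 0, "rx": 0, "ry": 0, "rz": 0},
  {"x": 2.6, "y": 10.6, "z": 0, "rx": 0, "ry": 0, "rz": 0},
  {"x": 3.5, "y": 14.3, "z": 0, "rx": 0, "ry": 0, "rz": 0},
  {"x": 4.4, "y": 18, "z": 0, "rx": 0, "ry": 0, "rz": 0},
  {"x": 5.3, "y": 21.7, "z": 0, "rx": 0, "ry": 0, "rz": 0},
  {"x": 6.2, "y": 25.4, "z": 0, "rx": 0, "ry": 0, "rz": 0},
  {"x": 7.1, "y": 29.1, "z": 0, "rx": 0, "ry": 0, "rz": 0},
  {"x": 8, "y": 32.8, "z": 0, "rx": 0, "ry": 0, "rz": 0},
  {"x": 8.8, "y": 36, "z": 0, "rx": 0, "ry": 0, "rz": 0},
])

```text
clock: 17.17
position: [0.511, 0.1823, 0.1203]
ee_rot: [-0.622, -3.079, -0.0]
force: [0.9, -0.3, -1.1]
finger_gap: 0.0317
grasp_force: 25.0
```

drive_tool([
  {"x": 0.9, "y": 3.4, "z": 0, "rx": 0, "ry": 0, "rz": 0},
  {"x": 1, "y": 3.9, "z": 0, "rx": 0, "ry": 0, "rz": 0},
  {"x": 1, "y": 3.9, "z": 0, "rx": 0, "ry": 0, "rz": 0},
  {"x": 1, "y": 3.9, "z": 0, "rx": 0, "ry": 0, "rz": 0},
  {"x": 1, "y": 3.9, "z": 1.5, "rx": 0, "ry": 0, "rz": 0},
  {"x": 1, "y": 3.9, "z": 3.5, "rx": 0, "ry": 0, "rz": 0},
  {"x": 1, "y": 3.9, "z": 5, "rx": 0, "ry": 0, "rz": 0},
  {"x": 1, "y": 3.9, "z": 5, "rx": 0, "ry": 0, "rz": 0},
  {"x": 1, "y": 3.9, "z": 5, "rx": 0, "ry": 0, "rz": 0},
  {"x": 1, "y": 3.9, "z": 5, "rx": 0, "ry": 0, "rz": 0},
])

```text
clock: 18.0
position: [0.5177, 0.2181, 0.0715]
ee_rot: [0.627, 3.078, 0.0]
force: [0.3, -0.5, -0.5]
finger_gap: 0.0315
grasp_force: 25.0
```

```bash
python3 look.py w8
python3 - <<'E'
from rig import r
from h import *
s=r.read_state();print(s['position'],delta(s,[.517,.219,.0475]).round(2),s['finger_gap'])
E
```

```text
18.05 [0.5179 0.2186 0.0717] [6.260e-01 3.077e+00 1.000e-03]
[0.51790965 0.21856092 0.0717465 ] [0.1  0.   2.42] 0.0317919373332318
```

View pics/w8.png

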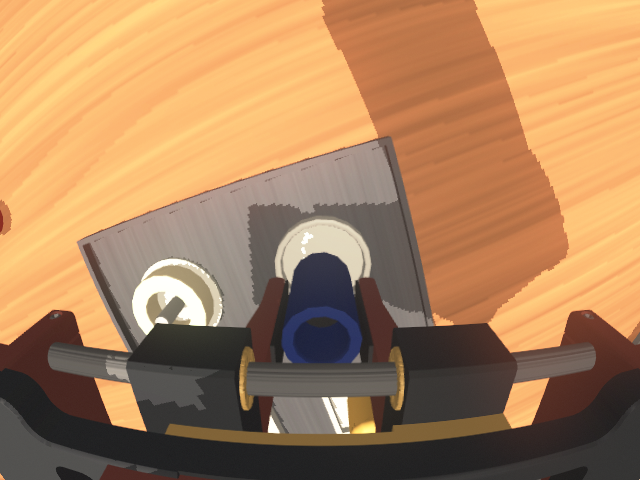

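The slug (322,335) is over the round dish (323,262), and the ring (170,300) sits around the post. Lower and release.

drive_tool([
  {"x": 0.1, "y": 0, "z": 0.8, "rx": 0, "ry": 0, "rz": 0},
  {"x": 0.1, "y": 0, "z": 1.5, "rx": 0, "ry": 0, "rz": 0},
  {"x": 0.1, "y": 0, "z": 2.1, "rx": 0, "ry": 0, "rz": 0},
  {"x": 0.1, "y": 0, "z": 2.4, "rx": 0, "ry": 0, "rz": 0},
  {"x": 0.1, "y": 0, "z": 2.4, "rx": 0, "ry": 0, "rz": 0},
  {"x": 0.1, "y": 0, "z": 2.4, "rx": 0, "ry": 0, "rz": 0},
  {"x": 0.1, "y": 0, "z": 2.4, "rx": 0, "ry": 0, "rz": 0},
  {"x": 0.1, "y": 0, "z": 2.4, "rx": 0, "ry": 0, "rz": 0},
  {"x": 0.1, "y": 0, "z": 2.4, "rx": 0, "ry": 0, "rz": 0},
  {"x": 0.1, "y": 0, "z": 2.4, "rx": 0, "ry": 0, "rz": 0},
])

```text
clock: 18.88
position: [0.5161, 0.2196, 0.047]
ee_rot: [-0.624, -3.079, 0.0]
force: [-2.2, -1.3, 9.2]
finger_gap: 0.0317
grasp_force: 25.0
```

drive_tool([
  {"x": 0, "y": 0, "z": 0, "rx": 0, "ry": 0, "rz": 0},
  {"x": 0, "y": 0, "z": 0, "rx": 0, "ry": 0, "rz": 0},
  {"x": 0, "y": 0, "z": 0, "rx": 0, "ry": 0, "rz": 0},
  {"x": 0, "y": 0, "z": 0, "rx": 0, "ry": 0, "rz": 0},
  {"x": 0, "y": 0, "z": 0, "rx": 0, "ry": 0, "rz": 0},
  {"x": 0, "y": 0, "z": -0.5, "rx": 0, "ry": 0, "rz": 0},
  {"x": 0, "y": 0, "z": -2.5, "rx": 0, "ry": 0, "rz": 0},
  {"x": 0, "y": 0, "z": -5, "rx": 0, "ry": 0, "rz": 0},
  {"x": 0, "y": 0, "z": -8, "rx": 0, "ry": 0, "rz": 0},
  {"x": 0, "y": 0, "z": -11, "rx": 0, "ry": 0, "rz": 0},
], fingers=5.2)

```text
clock: 19.72
position: [0.5158, 0.2193, 0.1578]
ee_rot: [-0.624, -3.078, 0.001]
force: [0.9, 0.0, 0.4]
finger_gap: 0.0521
grasp_force: 0.0
```

Run:
```python
from rig import r
from h import *
s=r.read_state();print(s['position'],delta(s,[.446,-.3215,.12]).round(2),s['finger_gap'])
```

```text
[0.51580865 0.21926976 0.1578185 ] [-14.63 -52.52   3.82] 0.05211767142271702
```

drive_tool([
  {"x": -0.9, "y": -3.3, "z": 0, "rx": 0, "ry": 0, "rz": 0},
  {"x": -1.9, "y": -7, "z": 0, "rx": 0, "ry": 0, "rz": 0},
  {"x": -2.9, "y": -10.6, "z": 0, "rx": 0, "ry": 0, "rz": 0},
  {"x": -3.9, "y": -14.2, "z": 0, "rx": 0, "ry": 0, "rz": 0},
  {"x": -4.9, "y": -17.8, "z": 0, "rx": 0, "ry": 0, "rz": 0},
  {"x": -5.9, "y": -21.4, "z": 0, "rx": 0, "ry": 0, "rz": 0},
  {"x": -6.9, "y": -25, "z": 0, "rx": 0, "ry": 0, "rz": 0},
  {"x": -7.9, "y": -28.6, "z": 0, "rx": 0, "ry": 0, "rz": 0},
  {"x": -8.9, "y": -32.2, "z": 0, "rx": 0, "ry": 0, "rz": 0},
  {"x": -9.9, "y": -35.8, "z": 0, "rx": 0, "ry": 0, "rz": 0},
], fingers=7.5)

```text
clock: 20.55
position: [0.4676, -0.1503, 0.1572]
ee_rot: [0.623, 3.078, 0.001]
force: [0.1, -0.6, 0.1]
finger_gap: 0.0752
grasp_force: 0.0
```

drive_tool([
  {"x": -1, "y": -3.6, "z": 0, "rx": 0, "ry": 0, "rz": 0},
  {"x": -2, "y": -7.2, "z": 0, "rx": 0, "ry": 0, "rz": 0},
  {"x": -3, "y": -10.8, "z": 0.5, "rx": 0, "ry": 0, "rz": 0},
  {"x": -3.9, "y": -14, "z": 1.5, "rx": 0, "ry": 0, "rz": 0},
  {"x": -4.7, "y": -16.7, "z": 3, "rx": 0, "ry": 0, "rz": 0},
  {"x": -4.7, "y": -16.7, "z": 3.8, "rx": 0, "ry": 0, "rz": 0},
  {"x": -4.7, "y": -16.7, "z": 3.8, "rx": 0, "ry": 0, "rz": 0},
  {"x": -4.7, "y": -16.7, "z": 3.8, "rx": 0, "ry": 0, "rz": 0},
  {"x": -4.7, "y": -16.7, "z": 3.8, "rx": 0, "ry": 0, "rz": 0},
  {"x": -4.7, "y": -16.7, "z": 3.8, "rx": 0, "ry": 0, "rz": 0},
])

```text
clock: 21.38
position: [0.4473, -0.3195, 0.1194]
ee_rot: [0.62, 3.079, 0.001]
force: [-1.4, -0.5, 0.1]
finger_gap: 0.0749
grasp_force: 0.0
```

```bash
python3 look.py w9
```

```text
21.4333 [ 0.4473 -0.3196  0.1194] [6.200e-01 3.079e+00 1.000e-03]
```

View pics/w9.png

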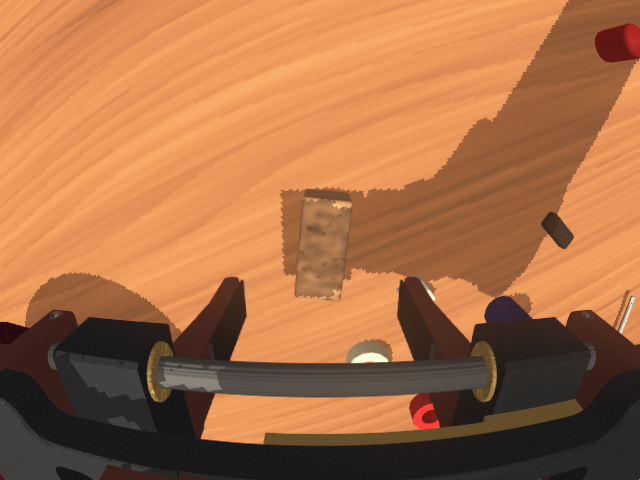

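The block's top face has corners (304,198), (352,200), (341,300), (295,296). The small ring (369,352) and white cube (425,285) lie ahead of the jaws and are clear.

Run:
```python
from rig import r
from h import *
s=r.read_state();f=r.grab_frame('wrist')
P=np.array([hit(f,u,v,.038,True) for u,v in((304,198),(352,200),(341,300),(295,296))])
L=(P[2]+P[3]-P[0]-P[1])/2;W=(P[1]+P[2]-P[0]-P[3])/2
print(P.mean(0),np.linalg.norm(L),np.linalg.norm(W),np.degrees(np.arctan2(L[1],L[0])),np.degrees(np.arctan2(W[1],W[0])))
print(delta(s,[*P.mean(0)[:2],.027]),s['position'])
```

```text
[ 0.44583808 -0.31840044  0.038     ] 0.06813243182201452 0.03066421723758732 -28.186122247508113 63.23607870698921
[0.19099707 0.049799   9.23809941] [ 0.44729216 -0.31960943  0.11938273]
```

drive_tool([
  {"x": 0.2, "y": 0, "z": 1, "rx": 0, "ry": 0, "rz": 0.1},
  {"x": 0.2, "y": 0, "z": 3, "rx": 0, "ry": 0, "rz": 0.1},
  {"x": 0.2, "y": 0, "z": 5, "rx": 0, "ry": 0, "rz": 0.1},
  {"x": 0.2, "y": 0, "z": 7, "rx": 0, "ry": 0, "rz": 0.1},
  {"x": 0.2, "y": 0, "z": 8.6, "rx": 0, "ry": 0, "rz": 0.1},
  {"x": 0.2, "y": 0, "z": 9.2, "rx": 0, "ry": 0, "rz": 0.1},
  {"x": 0.2, "y": 0, "z": 9.2, "rx": 0, "ry": 0, "rz": 0.1},
  {"x": 0.2, "y": 0, "z": 9.2, "rx": 0, "ry": 0, "rz": 0.1},
  {"x": 0.2, "y": 0, "z": 9.2, "rx": 0, "ry": 0, "rz": 0.1},
  {"x": 0.2, "y": 0, "z": 9.2, "rx": 0, "ry": 0, "rz": 0.1},
], fingers=6)

```text
clock: 22.32
position: [0.4452, -0.3204, 0.0278]
ee_rot: [0.776, 3.042, -0.001]
force: [-0.2, -0.3, -0.4]
finger_gap: 0.0601
grasp_force: 0.0
```

drive_tool([
  {"x": 0, "y": 0, "z": 0, "rx": 0, "ry": 0, "rz": 0},
  {"x": 0, "y": 0, "z": 0, "rx": 0, "ry": 0, "rz": 0},
  {"x": 0, "y": 0, "z": 0, "rx": 0, "ry": 0, "rz": 0},
  {"x": 0, "y": 0, "z": 0, "rx": 0, "ry": 0, "rz": 0},
  {"x": 0, "y": 0, "z": 0, "rx": 0, "ry": 0, "rz": 0},
  {"x": 0, "y": 0, "z": 0, "rx": 0, "ry": 0, "rz": 0},
  {"x": 0, "y": 0, "z": 0, "rx": 0, "ry": 0, "rz": 0},
  {"x": 0, "y": 0, "z": 0, "rx": 0, "ry": 0, "rz": 0},
  {"x": 0, "y": 0, "z": 0, "rx": 0, "ry": 0, "rz": 0},
  {"x": 0, "y": 0, "z": 0, "rx": 0, "ry": 0, "rz": 0},
], fingers=0, grip_force=30)

```text
clock: 23.15
position: [0.4446, -0.32, 0.0267]
ee_rot: [0.777, 3.044, 0.0]
force: [-0.8, 1.3, 3.9]
finger_gap: 0.0318
grasp_force: 30.0
```

drive_tool([
  {"x": 0, "y": 0, "z": -2, "rx": 0, "ry": 0, "rz": 0},
  {"x": 0, "y": 0, "z": -5, "rx": 0, "ry": 0, "rz": 0},
  {"x": 0, "y": 0, "z": -8, "rx": 0, "ry": 0, "rz": 0},
  {"x": 0, "y": 0, "z": -10, "rx": 0, "ry": 0, "rz": 0},
  {"x": 0, "y": 0, "z": -10, "rx": 0, "ry": 0, "rz": 0},
  {"x": 0, "y": 0, "z": -10, "rx": 0, "ry": 0, "rz": 0},
  {"x": 0, "y": 0, "z": -10, "rx": 0, "ry": 0, "rz": 0},
  {"x": 0, "y": 0, "z": -10, "rx": 0, "ry": 0, "rz": 0},
  {"x": 0, "y": 0, "z": -10, "rx": 0, "ry": 0, "rz": 0},
  {"x": 0, "y": 0, "z": -10, "rx": 0, "ry": 0, "rz": 0},
])

```text
clock: 23.98
position: [0.444, -0.3197, 0.1256]
ee_rot: [-0.777, -3.042, -0.0]
force: [0.5, -0.5, -1.1]
finger_gap: 0.0319
grasp_force: 30.0
```

Run:
```python
from rig import r
from h import *
s=r.read_state();y=R.from_rotvec(s['ee_rot']).as_matrix()[:,1]
print(s['position'],delta(s,[.6165,.108,.035]).round(2),s['finger_gap'],np.degrees(np.arctan2(y[1],y[0])))
```

```text
[ 0.44401477 -0.31974597  0.12560994] [ 5.35 45.81  9.06] 0.03189700292226784 61.36109046260852
```

drive_tool([
  {"x": 0.4, "y": 3.2, "z": 0, "rx": 0, "ry": 0, "rz": -0.04},
  {"x": 0.8, "y": 6.8, "z": 0, "rx": 0, "ry": 0, "rz": -0.08},
  {"x": 1.2, "y": 10.4, "z": 0, "rx": 0, "ry": 0, "rz": -0.12},
  {"x": 1.6, "y": 14, "z": 0, "rx": 0, "ry": 0, "rz": -0.16},
  {"x": 2, "y": 17.6, "z": 0, "rx": 0, "ry": 0, "rz": -0.2},
  {"x": 2.4, "y": 21.2, "z": 0, "rx": 0, "ry": 0, "rz": -0.24},
  {"x": 2.8, "y": 24.8, "z": 0, "rx": 0, "ry": 0, "rz": -0.28},
  {"x": 3.2, "y": 28.4, "z": 0, "rx": 0, "ry": 0, "rz": -0.32},
  {"x": 3.7, "y": 32, "z": 0, "rx": 0, "ry": 0, "rz": -0.36},
  {"x": 4.1, "y": 35.4, "z": 0, "rx": 0, "ry": 0, "rz": -0.39},
])

```text
clock: 24.82
position: [0.5783, 0.0125, 0.126]
ee_rot: [-0.168, -3.136, -0.0]
force: [-0.0, 0.6, -0.9]
finger_gap: 0.0316
grasp_force: 30.0
```

Run:
```python
from rig import r
from h import *
s=r.read_state();y=R.from_rotvec(s['ee_rot']).as_matrix()[:,1]
print(s['position'],delta(s,[.6165,.108,.035]).round(2),s['finger_gap'],np.degrees(np.arctan2(y[1],y[0])))
```

```text
[0.57833943 0.01246168 0.12604065] [-2.78  9.91  9.1 ] 0.031630491376706295 83.85151135554472
```

drive_tool([
  {"x": -1, "y": 3.5, "z": 0, "rx": 0, "ry": 0, "rz": 0},
  {"x": -2, "y": 7, "z": 0, "rx": 0, "ry": 0, "rz": 0},
  {"x": -2.7, "y": 9.6, "z": 0, "rx": 0, "ry": 0, "rz": 0},
  {"x": -2.7, "y": 9.6, "z": 0, "rx": 0, "ry": 0, "rz": 0},
  {"x": -2.7, "y": 9.6, "z": 2, "rx": 0, "ry": 0, "rz": 0},
  {"x": -2.7, "y": 9.6, "z": 4, "rx": 0, "ry": 0, "rz": 0},
  {"x": -2.7, "y": 9.6, "z": 6, "rx": 0, "ry": 0, "rz": 0},
  {"x": -2.7, "y": 9.6, "z": 6, "rx": 0, "ry": 0, "rz": 0},
  {"x": -2.7, "y": 9.6, "z": 6, "rx": 0, "ry": 0, "rz": 0},
  {"x": -2.7, "y": 9.6, "z": 6, "rx": 0, "ry": 0, "rz": 0},
])

```text
clock: 25.65
position: [0.6159, 0.1023, 0.0673]
ee_rot: [0.173, 3.136, -0.0]
force: [1.0, -1.0, 0.2]
finger_gap: 0.0317
grasp_force: 30.0
```

```bash
python3 look.py w10;python3 - <<'E'
from rig import r
from h import *
s=r.read_state();y=R.from_rotvec(s['ee_rot']).as_matrix()[:,1]
print(s['position'],delta(s,[.6165,.108,.035]).round(2),s['finger_gap'],np.degrees(np.arctan2(y[1],y[0])))
E
```

```text
25.7 [0.6163 0.1025 0.0677] [0.173 3.135 0.   ]
[0.61628994 0.10248466 0.06774348] [0.04 0.55 3.27] 0.03164560563413706 83.68064259182337
```

View pics/w10.png

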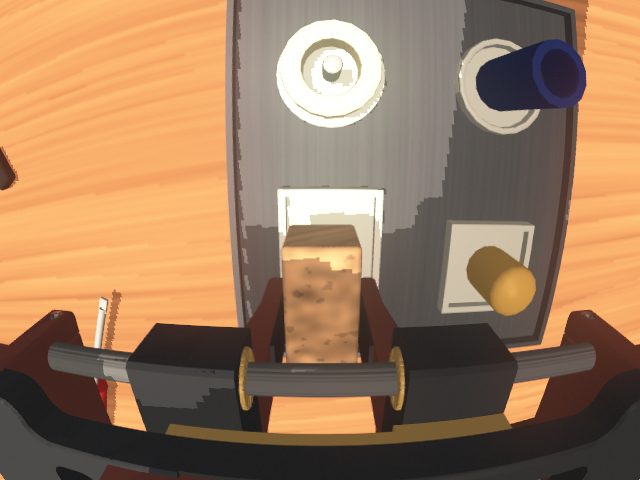

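The ring is on the post (330,72), and the slug (530,75) and plug (500,278) stand in their dishes. The block (322,290) is parallel to the trough and needs 5.5 mm in y.

drive_tool([
  {"x": 0, "y": 0.55, "z": 0, "rx": 0, "ry": 0, "rz": 0},
  {"x": 0, "y": 0.55, "z": 0.5, "rx": 0, "ry": 0, "rz": 0},
  {"x": 0, "y": 0.55, "z": 1.3, "rx": 0, "ry": 0, "rz": 0},
  {"x": 0, "y": 0.55, "z": 2.1, "rx": 0, "ry": 0, "rz": 0},
  {"x": 0, "y": 0.55, "z": 2.8, "rx": 0, "ry": 0, "rz": 0},
  {"x": 0, "y": 0.55, "z": 3.2, "rx": 0, "ry": 0, "rz": 0},
  {"x": 0, "y": 0.55, "z": 3.2, "rx": 0, "ry": 0, "rz": 0},
  {"x": 0, "y": 0.55, "z": 3.2, "rx": 0, "ry": 0, "rz": 0},
  {"x": 0, "y": 0.55, "z": 3.2, "rx": 0, "ry": 0, "rz": 0},
  {"x": 0, "y": 0.55, "z": 3.2, "rx": 0, "ry": 0, "rz": 0},
])

```text
clock: 26.53
position: [0.6159, 0.1081, 0.0343]
ee_rot: [-0.173, -3.136, 0.0]
force: [-0.8, -0.6, 0.6]
finger_gap: 0.0316
grasp_force: 30.0
```

drive_tool([
  {"x": 0, "y": 0, "z": 0, "rx": 0, "ry": 0, "rz": 0},
  {"x": 0, "y": 0, "z": 0, "rx": 0, "ry": 0, "rz": 0},
  {"x": 0, "y": 0, "z": 0, "rx": 0, "ry": 0, "rz": 0},
  {"x": 0, "y": 0, "z": 0, "rx": 0, "ry": 0, "rz": 0},
  {"x": 0, "y": 0, "z": 0, "rx": 0, "ry": 0, "rz": 0},
  {"x": 0, "y": 0, "z": -0.5, "rx": 0, "ry": 0, "rz": 0},
  {"x": 0, "y": 0, "z": -2.5, "rx": 0, "ry": 0, "rz": 0},
  {"x": 0, "y": 0, "z": -5, "rx": 0, "ry": 0, "rz": 0},
  {"x": 0, "y": 0, "z": -8, "rx": 0, "ry": 0, "rz": 0},
  {"x": 0, "y": 0, "z": -11, "rx": 0, "ry": 0, "rz": 0},
], fingers=5)

```text
clock: 27.37
position: [0.6157, 0.1081, 0.1459]
ee_rot: [-0.173, -3.136, 0.001]
force: [-0.3, 1.0, -0.1]
finger_gap: 0.0498
grasp_force: 0.0
```

drive_tool([
  {"x": 3, "y": 0, "z": -2, "rx": 0, "ry": 0, "rz": 0},
  {"x": 6, "y": 0, "z": -4, "rx": 0, "ry": 0, "rz": 0},
  {"x": 9, "y": 0, "z": -6, "rx": 0, "ry": 0, "rz": 0},
  {"x": 9, "y": 0, "z": -6, "rx": 0, "ry": 0, "rz": 0},
  {"x": 9, "y": 0, "z": -6, "rx": 0, "ry": 0, "rz": 0},
  {"x": 9, "y": 0, "z": -6, "rx": 0, "ry": 0, "rz": 0},
  {"x": 9, "y": 0, "z": -6, "rx": 0, "ry": 0, "rz": 0},
  {"x": 9, "y": 0, "z": -6, "rx": 0, "ry": 0, "rz": 0},
  {"x": 9, "y": 0, "z": -6, "rx": 0, "ry": 0, "rz": 0},
  {"x": 9, "y": 0, "z": -6, "rx": 0, "ry": 0, "rz": 0},
])

```text
clock: 28.2
position: [0.5269, 0.1178, 0.2039]
ee_rot: [-0.173, -3.136, 0.001]
force: [1.0, 0.9, -0.1]
finger_gap: 0.0499
grasp_force: 0.0
```

```bash
python3 look.py w11
```

```text
28.25 [0.5268 0.1179 0.204 ] [-1.730e-01 -3.136e+00  1.000e-03]
```

View pics/w11.png

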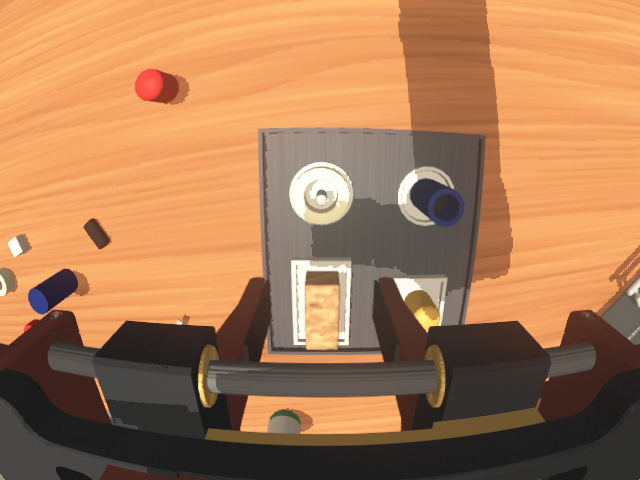

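All four parts are in their nests. A numeric check of the block, slug and plug before handing in.

Run:
```python
from rig import r
from h import *
f=r.grab_frame('wrist')
q=lambda p,z:np.mean([hit(f,*a,z,True)[:2] for a in p],0).round(4)
print('block',q([(306,281),(339,281),(306,349),(339,349)],.046),'trough',q([(291,261),(352,261),(292,346),(354,346)],.014))
t=r.grab_frame('top');M=masks(t['img'])
for k,z in(('navy',.04),('gold',.03)):
    for c in blobs(M[k],40,2000):
        (u,v),_,_=cv2.minAreaRect(c);print(k,(round(u),round(v)),hit(t,u,v,z)[:2].round(4))
cv2.imwrite('pics/top1.png',cv2.resize(t['img'][160:310,150:350,::-1],None,fx=4,fy=4,interpolation=2))
```

```text
block [0.6141 0.1085] trough [0.6191 0.1078]
navy (401, 224) [ 0.5683 -0.1982]
```

View pics/top1.png

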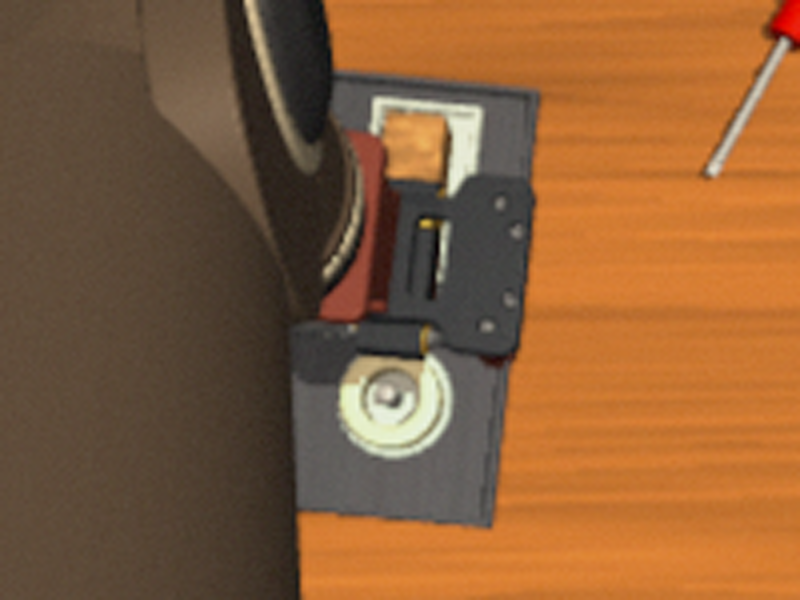

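The crop shows the ring flat around the post (392,400) and the block in the trough (415,145), about 5 mm or less off centre. The blank has not moved. Handing in.

```bash
python3 -c "
from rig import r
print(r.close_job())"
```

```text
the job is handed in; nothing more can be done
None
```

The caddy is loaded and handed in at about 28 s: slug, plug, larger ring and block are in their nests, and the blank slug and smaller ring were not touched; no verdict came back from the judge.

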